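# Open a trial casement wider by re-hanging its stay

## Robot

A 7-joint arm with a two-finger parallel gripper is mounted at the origin on the work surface. World frame = base frame: x ahead of the robot, y to its left, z up, the work surface at z = 0. Lengths are in m, angles in rad, forces in N, time in s.
With the tool pointing down it reaches from about 0.425 to 0.925 m from the base axis. Payload 6.8 kg.
Tool frame: the origin (TCP) lies at the very end of the fingers, on their centre line; the grasp point (between the pads) lies 19 mm behind it; z points along the fingers, y is the line along which they close (so a half turn about z gives the same grasp; the last joint's range is limited). The gripper opens to 85 mm and grips with 20 to 120 N. Pads are 22 mm wide; open, the fingers measure 114 mm over their backs; the gripper's body (76 mm by 85 mm) begins 54 mm behind the grasp point. The pads swing forward as they close: fully open they stand 13 mm farther back than shut.
Start: joints at [-1.324, 0.477, 0.022, 1.555, -0.011, 1.109, -0.083], TCP at [0.234, 0.633, 0.2] pointing down, gripper open.
Joint ranges: [-2.96, 2.96], [-0.34, 2.1], [-1.41, 1.46], [0.24, 2.44], [-1.37, 4.51], [0.17, 1.92], [-2.96, 2.96]. Speed limits (rad/s): [2.39, 2.39, 3.14, 3.14, 3.14, 3.14, 3.14].

## Interface

Orientations are given as a rotation vector (axis times angle).
In Python, from bench import get_obs, viewer, r gives the robot as it stands. The module is installed in compiled form; this text tells all that it offers.
- The arm moves only by the tool play_rows, never from a script. Its argument "commands" is a list that holds one entry, the list of rows, each a list of 5 numbers: the gripper's target within -1 to 1 (shut at 1, half-way at 0, fully open at -1), then the shift along the tool's x, y, z scaled (see below), then the turn about the tool's z scaled (see below). A call has 1 to 12 rows; each row is the pose to reach, as a shift and turn from the pose commanded when the call began, along the tool's axes at that moment; what a row does not reach only later rows make up. The controller multiplies each number of a shift by 0.2 m and each number of a turn by pi/2 rad. A row lasts 1/12 s, in which the tool goes at most 41.7 mm and 7.16 degrees, less where a joint would pass 70% of its speed; a pose out of reach is approached as far as the arm can. A call with a number of a shift or a turn outside -1 to 1 is refused whole. A call with a gripper value outside its range is refused whole. The fingers move at their own pace and stop on an object; "grip_force" is the grip in N (left out, the last holds). Time passes only in rows, so rows that repeat a pose let the fingers close. It gives the time, the measured TCP pose, the force, the opening and the grip force at its end, in the units of the state.
- get_obs(): the state, without advancing time (a new reading comes with each control period).
- viewer.grab_frame(name): name is "scene" or "top" or "wrist"; returns a dict with "pixels" (400x640x3 uint8, red, green, blue), "fovy" (degrees; the focal length in pixels is half the picture's height over the tangent of half this angle, whatever the lens; pixels are square), "cx", "cy" (the principal point, pixels), "distortion" ([k1, k2, p1, p2, k3] as OpenCV has them; the pictures are not rectified), "world_to_cam" (4x4, takes a point from world to camera coordinates); the wrist camera has in their place "hand_eye" (4x4, takes a point from camera to tool coordinates, whose origin is the TCP and whose axes are the flange's). Camera axes: x right, y up, looking along -z (the intrinsics and any distortion apply to the point x, -y, -z); pixel columns grow to the right and rows downward; lengths in m; the calibration is good to about 2 mm. A picture is of the moment at which its call begins: read the wrist's pose just before it. There is no depth.
- r.hand_in(): hands the job in; it is judged then, once.
Trained networks look in a picture, given as the dict that the camera call returned (one of the last four; its "shot" number tells which), for a name from the list of things; names that differ only in an ending like _2 or _b are one class to them, and where a whole thing is asked for, a point or a joint stands for the part that bears it (a point fixed in the world has none). Each returns a list of dicts, best first, with "score" (0 to 1); they miss things now and then, are a little off and sometimes report something else, mostly with a low value. They report only what shows in the picture. A call takes as long as a camera call.
- viewer.trace(picture, thing): "pixels" (400x640 bool, what is visible of it) and "rect" ([left, top, right, bottom] in pixels, round what is visible of it).
The state is a dict: "clock": time; "joints": joint angles; "qvel": joint speeds; "tau": joint torques, N m; "tcp_pos": TCP position; "orientation": TCP orientation; "contact_force": force on the tool from outside, world axes, zero at the start; "moment": the same for the moment, N m; "grip_width": finger opening in m; "gripper_force": force on a finger pad.
Only numpy, scipy, OpenCV 4.12 (cv2) and the standard library are available. Lean on these libraries where they do the work, as an engineer would, in place of code of your own. Each camera call takes 0.05 s, during which the arm holds its last target. There are 200 camera calls.

## Task

The small casement on the bench is being tried in its frame and stands ajar, its stay hooked over the pin by the long slot. Lift the stay off the pin and drop the round hole nearest its knob over the pin instead, so that the window stands wider open, with the bar lying flat, fully down on the pin's collar. Feel for the pin gently, without forcing stay or pin, let go when it is home, and leave the mallet, jar and offcut alone.

Things in the scene. Friction and masses are not known exactly. Their poses are not given: they have to be found in the camera images.
- frame: Timber window frame fixed to the bench: sill 200 x 440 x 30 mm high, two jambs and a head above it, 280 mm high in all. Origin at bench level in the middle of the jambs' plane; +x points outdoors (away from the robot), +y to the hinge jamb, z up. The sill's flat top (z = 30 mm) reaches 150 mm to the -x side, where the work is. Sash hinge: upright axis at frame (0, +170) mm.
- sash (a joint): Angle of the unglazed sash (340 wide, 210 high, 36 thick, mm), rad: 0 closed, grows as it swings outdoors, counter-clockwise from above, limit 1.2. Its hinge is stiff and stays where it is left (about 2 to 3 N at the stay moves it). About 0.20 at the start; 0.52 to 0.65 when the end hole is on the pin.
- stay_pivot (a point): Where the steel stay bar is jointed to the sash: mid-thickness of the bar, 49 mm above the bench, 210 mm along the sash from the hinge, 45 mm to the indoor side of its mid-plane (sash at angle t: frame (0,170) + 210*(sin t, -cos t) + 45*(-cos t, -sin t) mm). Here the bar swivels freely about the upright and hinges freely up and down.
- stay (a joint): Lift angle of the stay bar about its pivot, rad: 0 when it lies level on the pin's collar, grows as its knob end is lifted, freely, by weight only (about 0.2 kg); clear of the pin it would drop to -0.06. Resting on top of the pin by the end hole's rim, it reads about 0.085.
- slot (a point): Centre of the long slot (36 x 11 mm, long way along the bar) in the flat stay bar, mid-thickness, 112 mm from the pivot. The bar is 24 mm wide, 6 mm thick and runs from the pivot past slot, middle hole and end hole to the knob, ending 14 mm beyond it. The pin is in this slot at the start. Axes: x along the bar to the knob, z up.
- middle_hole (a point): Centre of the middle round hole (10.5 mm), mid-thickness of the bar, 152 mm from the pivot. Not wanted.
- end_hole (a point): Centre of the round hole nearest the knob (10.5 mm), mid-thickness of the bar, 188 mm from the pivot. This one has to go over the pin.
- stay_knob (a point): Point to grip on the stay's knob: an upright plain steel cylinder 16 mm across, 34 mm high on the bar, 234 mm from the pivot. The point is on its axis, 17 mm above the bar's top face, 20 mm above mid-thickness (69 mm above the bench when the stay is down). The knob can turn and tilt between the finger pads.
- pin_plate: Steel plate 76 x 26 x 4 mm on the sill, origin at the centre of its underside (30 mm above the bench), x along it. It carries the pin: a collar 20 mm across, its top 46 mm above the bench, then a flat-topped pin 8 mm across up to 62 mm. The pin is clamped on the plate's centre line, anywhere up to 12 mm either way from its middle along x: not measured. It slips only at about 80 N.
- mallet: Small wooden mallet, 260 mm long, lying on the bench; origin near its middle underneath. Leave alone.
- screw_jar: Glass jar with a metal cap, 64 mm across, 80 mm high, origin under its centre. Leave alone.
- offcut: Timber offcut 140 x 60 x 35 mm, origin under its centre. Leave alone.

How it is judged:
By the outcome, as a careful person would: the job done as asked, in the order asked, and still so for the second after the job is handed in, with the robot touching nothing.
It also fails if it takes over 61 s, if anything falls off the work surface, if the arm or the gripper's body presses on something with over 40 N, if the wrist force passes 120 N, or if a joint passes its speed limit or range.

## Working session

There is one attempt and no reset: what is moved stays moved. The work goes in short steps, Python scripts to look and compute and a tool call to move; the robot and the scene stay as the last step left them, time stands still between calls to the robot, and variables do not carry over. Pictures are saved under pics/ and viewed, at most 10 in all, crops included, and the job is handed in when it is done.

Besides the shell and the picture viewer there is one more tool, called after ">>>" as name(argument=value, ...), one argument or row to a line, values as JSON. play_rows: Moves the arm, as the interface text tells. Shifts and turns lie within -1 to 1; 1 stands for 0.2 m of shift or pi/2 rad of turn. Its arguments: {"type":"object","properties":{"commands":{"type":"array","items":{"type":"array","items":{"type":"array","items":{"type":"number","minimum":-1,"maximum":1}}}},"grip_force":{"type":"number"}},"required":["commands"]}

```bash
mkdir -p pics
cat > h.py <<'E'
import numpy as np, cv2
from bench import get_obs, viewer, r
from scipy.spatial.transform import Rotation as R
def cam(f,obs=None):
    h=f["pixels"].shape[0]; fl=h/2/np.tan(np.radians(f["fovy"])/2)
    K=np.array([[fl,0,f["cx"]],[0,fl,f["cy"]],[0,0,1]]); D=np.array(f["distortion"],float)
    if "world_to_cam" in f: W=np.array(f["world_to_cam"])
    else:
        T=np.eye(4);T[:3,:3]=R.from_rotvec(obs["orientation"]).as_matrix();T[:3,3]=obs["tcp_pos"]
        W=np.linalg.inv(T@np.array(f["hand_eye"]))
    return K,D,np.diag([1,-1,-1,1.])@W
def proj(f,P,obs=None):
    K,D,W=cam(f,obs); return cv2.projectPoints(np.atleast_2d(P).astype(float),cv2.Rodrigues(W[:3,:3])[0],W[:3,3],K,D)[0][:,0]
def onz(f,px,z,obs=None):
    K,D,W=cam(f,obs); u=cv2.undistortPoints(np.array(px,float).reshape(-1,1,2),K,D)[:,0]
    C=np.linalg.inv(W); d=np.c_[u,np.ones(len(u))]@C[:3,:3].T; o=C[:3,3]
    z=np.broadcast_to(z,len(u)); return o+d*((z-o[2])/d[:,2])[:,None]
def save(f,n,crop=None,s=1):
    a=f["pixels"][:,:,::-1]
    if crop: a=a[crop[1]:crop[3],crop[0]:crop[2]]
    cv2.imwrite("pics/"+n,cv2.resize(a,None,fx=s,fy=s,interpolation=cv2.INTER_CUBIC))
E
python3 - <<'E'
from h import *
o=get_obs();print(o)
fs={n:viewer.grab_frame(n) for n in("scene","top")}
for n,f in fs.items():
    save(f,n+".png")
    for t in("frame","sash","stay","stay_knob","pin_plate","mallet","screw_jar","offcut"):
        for d in viewer.trace(f,t)[:2]:
            ys,xs=np.nonzero(d["pixels"]);print(n,t,round(d["score"],2),d["rect"],xs.mean().round(1),ys.mean().round(1),len(xs))
E
```

```text
{'clock': 0.0, 'joints': array([-1.32410757,  0.47778094,  0.02231077,  1.55649037, -0.01151356,
        1.10929691, -0.08310481]), 'qvel': array([ 9.57217883e-04, -6.14788237e-04, -7.60584611e-04,  3.05703999e-05,
       -3.14004857e-04,  1.83524847e-04,  1.61218981e-03]), 'tau': array([ 6.01403517e-04, -5.96453762e+01,  1.60857640e+00, -2.81193280e+01,
        1.25494946e-02,  9.35210672e-03,  1.87404157e-05]), 'tcp_pos': array([0.2342555 , 0.63233333, 0.19942162]), 'orientation': array([-5.54288552e-01, -3.09208795e+00,  2.88307267e-03]), 'contact_force': array([ 0.19054744, -0.58562842, -0.52405721]), 'moment': array([0.01323728, 0.07625472, 0.03087417]), 'gripper_force': 0.0, 'grip_width': 0.08527414808383023}
scene frame 0.96 [184.7, 122.3, 330.4, 283.0] 256.2 205.5 11459
scene sash 0.78 [213.0, 134.7, 333.2, 245.1] 258.6 192.9 1674
scene stay 0.61 [261.1, 193.0, 332.1, 199.9] 296.2 195.7 511
scene stay_knob 0.57 [260.6, 190.4, 332.6, 200.9] 297.4 195.6 601
scene pin_plate 0.58 [291.4, 195.2, 300.1, 195.8] 294.5 195.4 10
scene pin_plate 0.51 [261.4, 189.5, 331.1, 199.2] 295.5 195.7 499
scene mallet 0.83 [281.7, 303.0, 337.2, 343.2] 310.2 323.9 526
scene screw_jar 0.67 [325.6, 78.9, 351.8, 104.8] 336.7 90.5 402
scene offcut 0.81 [352.1, 113.8, 394.6, 130.2] 373.3 119.9 758
top frame 0.85 [169.5, 84.9, 367.9, 223.4] 275.2 144.6 16830
top sash 0.64 [207.7, 98.9, 347.1, 228.6] 291.1 136.9 2383
top stay 0.74 [292.2, 146.1, 338.0, 224.8] 315.4 185.6 672
top stay_knob 0.82 [291.9, 146.1, 340.1, 228.8] 315.2 185.1 748
top pin_plate 0.45 [304.8, 172.8, 316.4, 185.1] 312.7 180.7 55
top mallet 0.73 [163.6, 234.6, 198.4, 329.2] 186.6 288.4 1192
top screw_jar 0.85 [448.5, 149.9, 477.8, 176.2] 464.3 163.8 549
top offcut 0.72 [431.4, 196.3, 474.0, 250.8] 452.4 222.3 1203
```

Run:
```python
import cv2,numpy as np
a=cv2.imread("pics/top.png")[70:345,150:490];b=cv2.imread("pics/scene.png")[70:350,170:400]
a=cv2.resize(a,(742,600));cv2.imwrite("pics/c1.png",a)
```

```text
(no output)
```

View pics/c1.png

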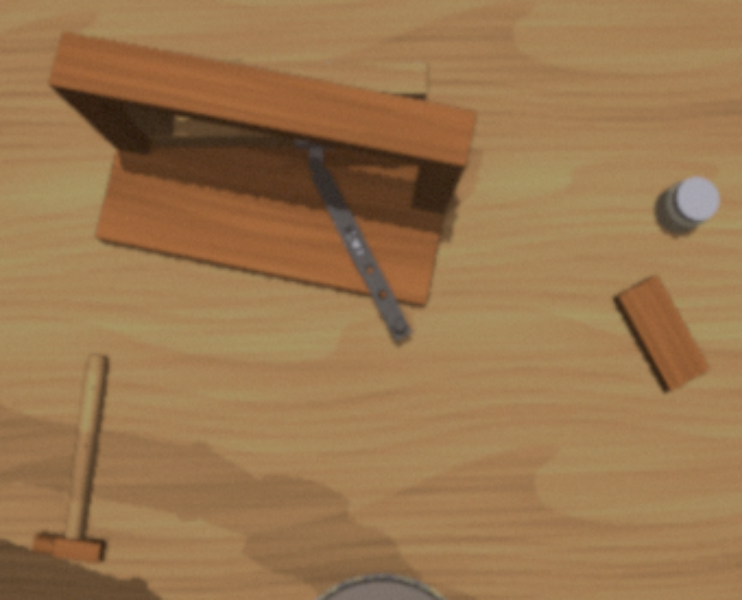

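View pics/scene.png

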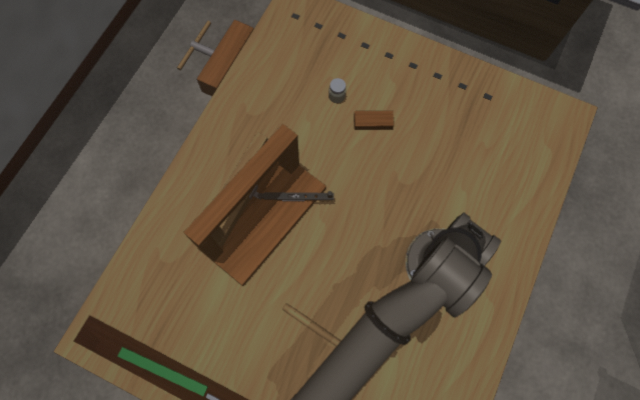

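The top crop shows the stay running from the pivot at about (312,150) to the knob at about (400,330). The pin is near (353,240), and the sill's front edge runs (98,240) to (425,305). The mallet, jar and offcut are well clear. In the scene view the stay spans (261,194) to (332,196).

Run:
```python
from h import *
f=viewer.grab_frame("top")
s=742/340
c=lambda x,y:(150+x/s,70+y/s)
px=[c(98,240),c(425,305),c(353,240),c(400,328),c(312,152),c(50,85),c(468,165),c(62,33),c(476,112)]
P=onz(f,px,[.03,.03,.062,.086,.049,.28,.28,.28,.28]);print(P.round(4))
print(proj(f,[[0,0,0],[.5,0,0],[.5,.2,0]]))
e=P[0]-P[1];print("y dir",e,np.linalg.norm(e),np.arctan2(e[1],e[0])-np.pi/2)
print(R.from_rotvec(get_obs()["orientation"]).as_matrix().round(3))
```

```text
[[ 0.5583  0.3537  0.03  ]
 [ 0.4636 -0.0673  0.03  ]
 [ 0.5445  0.0224  0.062 ]
 [ 0.4314 -0.0322  0.086 ]
 [ 0.6626  0.0726  0.049 ]
 [ 0.6778  0.3297  0.28  ]
 [ 0.5814 -0.0974  0.28  ]
 [ 0.7344  0.3193  0.28  ]
 [ 0.6367 -0.108   0.28  ]]
[[324.77105416 377.67834081]
 [320.19153049 198.68152002]
 [250.62471779 200.36141343]]
y dir [0.09471678 0.42100007 0.        ] 0.43152326168669747 -0.22129582311489226
[[-0.938  0.347 -0.   ]
 [ 0.347  0.938 -0.   ]
 [ 0.    -0.    -1.   ]]
```

>>> play_rows(
  commands=[
    [[-1,-0.875,-0.92,0,0],[-1,-0.875,-0.92,0,0],[-1,-0.875,-0.92,0,0],[-1,-0.875,-0.92,0,0],[-1,-0.875,-0.92,0,0],[-1,-0.875,-0.92,0,0],[-1,-0.875,-0.92,0,0],[-1,-0.875,-0.92,0,0]],
  ],
)

```text
clock: 1.62
tcp_pos: [0.3365, 0.3968, 0.2008]
orientation: [0.563, 3.09, -0.0]
contact_force: [-0.2, 0.3, 0.9]
grip_width: 0.0857
gripper_force: 0.0
```

>>> play_rows(
  commands=[
    [[-1,-0.885,-1,0,0.95],[-1,-0.885,-1,0,0.95],[-1,-0.885,-1,0,0.95],[-1,-0.885,-1,0,0.95],[-1,-0.885,-1,0,0.95],[-1,-0.885,-1,0,0.95],[-1,-0.885,-1,0,0.95],[-1,-0.885,-1,0,0.95],[-1,-0.885,-1,0,0.95],[-1,-0.885,-1,0,0.95],[-1,-0.885,-1,0,0.95],[-1,-0.885,-1,0,0.95]],
  ],
)

```text
clock: 2.62
tcp_pos: [0.4315, 0.1525, 0.2006]
orientation: [2.51, 1.89, 0.001]
contact_force: [-0.4, -0.4, -0.7]
grip_width: 0.085
gripper_force: 0.0
```

```bash
cat >> h.py <<'E'
def move(dst,yaw=None):
    "units to bring the TCP to dst (world), tool y to angle yaw"
    o=get_obs();M=R.from_rotvec(o["orientation"]).as_matrix()
    d=M.T@(np.array(dst)-o["tcp_pos"])/.2
    y=np.arctan2(M[1,1],M[0,1]); t=0 if yaw is None else -((yaw-y+np.pi)%(2*np.pi)-np.pi)/(np.pi/2)
    print("t",round(o["clock"],2),"tcp",o["tcp_pos"].round(4),"yaw",y.round(3),"F",o["contact_force"].round(1),"w",round(o["grip_width"],4),"tilt",M[2,2].round(4)); print("->",d.round(3),round(t,3))
E
python3 - <<'E'
from h import *
move([.45,-.02,.2],-1.12);print(get_obs()["joints"].round(2))
E
```

```text
t 2.62 tcp [0.4315 0.1525 0.2006] yaw -0.28 F [-0.4 -0.4 -0.7] w 0.085 tilt -1.0
-> [-0.803  0.327  0.003] 0.535
[-0.85  0.11  0.41  2.08 -0.05  0.97 -0.69]
```

>>> play_rows(
  commands=[
    [[-1,-0.8,0.33,0,0.535],[-1,-0.8,0.33,0,0.535],[-1,-0.8,0.33,0,0.535],[-1,-0.8,0.33,0,0.535],[-1,-0.8,0.33,0,0.535],[-1,-0.8,0.33,0,0.535],[-1,-0.8,0.33,0,0.535],[-1,-0.8,0.33,0,0.535],[-1,-0.8,0.33,0,0.535]],
  ],
)

```text
clock: 3.37
tcp_pos: [0.4517, -0.0201, 0.2006]
orientation: [3.059, 0.715, 0.001]
contact_force: [-0.3, -0.0, 0.3]
grip_width: 0.0851
gripper_force: 0.0
```

Run:
```python
from h import *
move([.43,-.03,.2],-1.12);print(get_obs()["joints"].round(2))
o=get_obs();f=viewer.grab_frame("wrist");save(f,"w1.png")
np.savez("w1.npz",f=f,o=o,allow_pickle=True)
for t in("stay","stay_knob","pin_plate","sash"):
  for d in viewer.trace(f,t)[:1]:
    ys,xs=np.nonzero(d["pixels"]);print(t,round(d["score"],2),d["rect"],xs.mean().round(1),ys.mean().round(1),len(xs))
print(proj(f,[[.5445,.0224,.062],[.4314,-.0322,.086]],o))
```

```text
t 3.37 tcp [ 0.4517 -0.0201  0.2006] yaw -1.112 F [-0.3 -0.   0.3] w 0.0851 tilt -1.0
-> [-0.119 -0.003  0.003] 0.005
[-0.68  0.1   0.64  2.1  -0.07  0.96 -1.11]
stay 0.63 [314.3, 0.0, 342.6, 221.0] 326.3 110.6 5394
stay_knob 0.89 [312.9, 0.2, 344.7, 226.2] 326.3 110.8 5337
pin_plate 0.56 [319.2, 47.2, 333.4, 115.8] 327.0 68.3 561
sash 0.92 [308.9, 1.7, 341.9, 225.3] 326.3 110.8 5460
[[326.77945617  66.70581024]
 [325.38541734 220.07545416]]
```

View pics/w1.png

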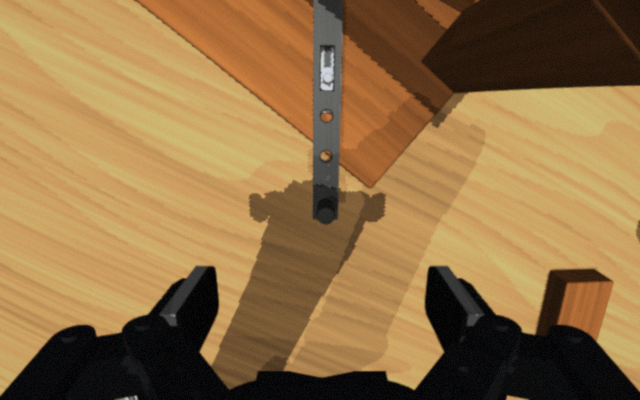

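The bar runs vertically in the picture, with the knob at about (325,212), the end hole at (326,156), the middle hole at (326,116), and the slot at (327,68) with the bright pin in it. I'll zoom in on the slot.

Run:
```python
from h import *
z=np.load("w1.npz",allow_pickle=True);f=z["f"].item();o=z["o"].item()
save(f,"w1c.png",(280,0,370,230),2.6)
H=onz(f,[(326.5,156.5),(326.5,116.5)],.050,o);u=(H[1]-H[0]);print(H,np.linalg.norm(u),np.arctan2(u[1],u[0]));u/=np.linalg.norm(u)
k=H[0]-u*.046;print("knob",k,"slot c",H[0]+u*.076,"pivot",H[0]+.188*u)
print(proj(f,[k+[0,0,.036]],o))
```

```text
[[ 0.47587091 -0.01167507  0.05      ]
 [ 0.50778295  0.00420825  0.05      ]] 0.03564628670485831 0.4618232381679802
knob [ 0.4346898 -0.0321718  0.05     ] slot c [0.54390927 0.0221891  0.05      ] pivot [0.64417633 0.07209418 0.05      ]
[[327.08020585 216.76644213]]
```

View pics/w1c.png

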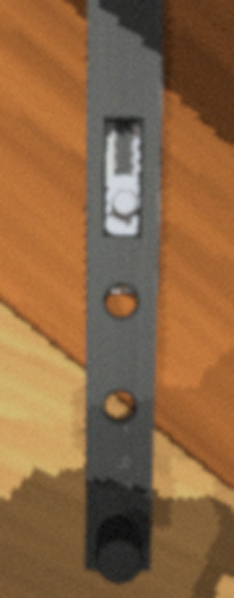

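The pin top shows at about (328.5,77.7), near the knob end of the slot. The knob top is at about (326.5,215.4).

Run:
```python
from h import *
z=np.load("w1.npz",allow_pickle=True);f=z["f"].item();o=z["o"].item()
print(onz(f,[(328.5,77.7),(326.5,215.4)],[.062,.086],o))
move([.4345,-.032,.0555],.462-np.pi/2)
```

```text
[[ 0.53728535  0.0172112   0.062     ]
 [ 0.43556265 -0.03118614  0.086     ]]
t 3.62 tcp [ 0.4511 -0.0209  0.2004] yaw -1.115 F [-0.5 -0.1  0.1] w 0.0854 tilt -1.0
-> [-0.099  0.013  0.725] -0.004
```

>>> play_rows(
  commands=[
    [[-1,-0.099,0.013,0.3,0],[-1,-0.099,0.013,0.5,0],[-1,-0.099,0.013,0.6,0],[-1,-0.099,0.013,0.67,0],[-1,-0.099,0.013,0.725,0],[-1,-0.099,0.013,0.725,0]],
  ],
  grip_force=25,
)

```text
clock: 4.12
tcp_pos: [0.4327, -0.0325, 0.0534]
orientation: [3.06, 0.709, -0.007]
contact_force: [-0.4, -0.7, -0.3]
grip_width: 0.0858
gripper_force: 0.0
```

>>> play_rows(
  commands=[
    [[0,0,0,0,0],[0.3,0,0,0,0],[0.6,0,0,0,0],[1,0,0,0,0],[1,0,0,0,0],[1,0,0,0,0],[1,0,0,0,0],[1,0,0,0,0],[1,0,0,0,0]],
  ],
)

```text
clock: 4.87
tcp_pos: [0.4344, -0.0323, 0.0554]
orientation: [-3.061, -0.707, -0.0]
contact_force: [-1.0, 0.3, -0.4]
grip_width: -0.0001
gripper_force: 0.0
```

Run:
```python
from h import *
o=get_obs();move(o["tcp_pos"]);f=viewer.grab_frame("wrist");save(f,"w2.png")
```

```text
t 4.87 tcp [ 0.4344 -0.0323  0.0554] yaw -1.117 F [-1.   0.3 -0.4] w -0.0001 tilt -1.0
-> [0. 0. 0.] 0
```

View pics/w2.png

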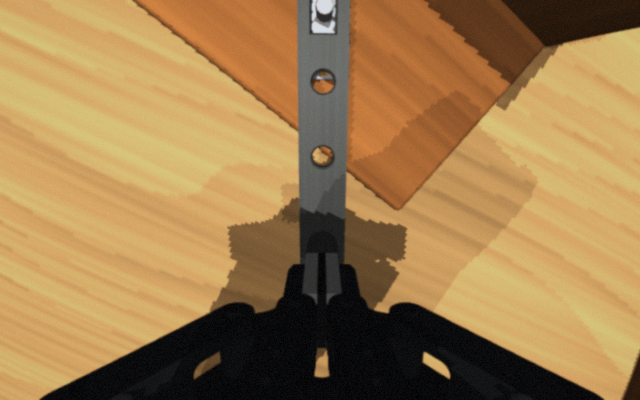

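Run:
```python
from h import *
o=get_obs();f=viewer.grab_frame("wrist");print(np.array(f["hand_eye"]).round(4))
H=onz(f,[(322,156),(322.5,81)],.050,o);u=(H[1]-H[0]);print(H,np.linalg.norm(u));u/=np.linalg.norm(u)
k=H[0]-u*.046;print("knob",k, "pivot",H[0]+.188*u)
print("knob base/top px",proj(f,[k,k+[0,0,.036]],o),"tcp px",proj(f,[o["tcp_pos"]],o), "pin",onz(f,[(324,10)],.062,o))
t=viewer.grab_frame("top");save(t,"t2.png",(230,110,390,240),4)
s=viewer.grab_frame("scene");print("scene tcp,knob",proj(s,[o["tcp_pos"],k+[0,0,.036]]),"top",proj(t,[o["tcp_pos"],k+[0,0,.036]]))
save(s,"s2.png",(230,130,390,250),4)
```

```text
[[-1.000e-03  9.592e-01  2.826e-01  7.320e-02]
 [ 1.000e+00  9.000e-04  4.000e-04 -1.500e-03]
 [ 1.000e-04  2.826e-01 -9.592e-01 -1.737e-01]
 [ 0.000e+00  0.000e+00  0.000e+00  1.000e+00]]
[[ 0.47611095 -0.01066615  0.05      ]
 [ 0.50869445  0.00495226  0.05      ]] 0.03613334681995248
knob [ 0.43463014 -0.03054936  0.05      ] pivot [0.64564124 0.07059565 0.05      ]
knob base/top px [[321.42902868 241.22434464]
 [321.43851362 271.67122822]] tcp px [[324.29996056 246.90065382]] pin [[0.53497948 0.01709622 0.062     ]]
scene tcp,knob [[329.31547416 195.84166383]
 [329.3272598  193.37738398]] top [[332.87313037 219.94045026]
 [332.64170839 219.08285773]]
```

View pics/s2.png

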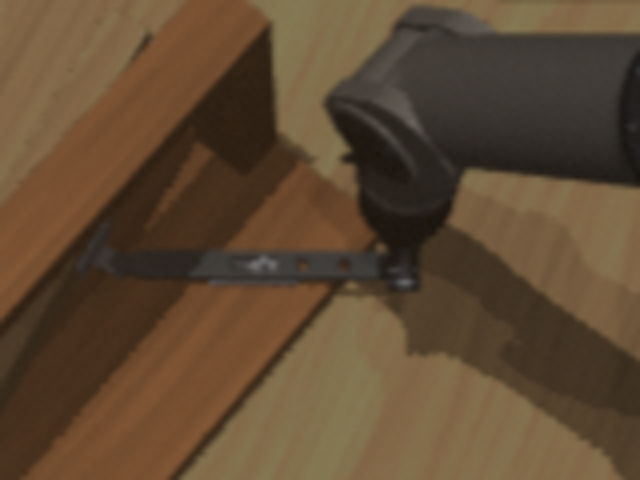

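The scene crop shows the fingers coming down at the bar's end near (405,260), but the opening reads zero. I'll zoom in on the wrist picture there.

Run:
```python
import cv2
a=cv2.imread("pics/w2.png")[200:330,255:390];a=cv2.convertScaleAbs(a,alpha=2.5,beta=20)
cv2.imwrite("pics/w2c.png",cv2.resize(a,None,fx=4.4,fy=4.4,interpolation=cv2.INTER_CUBIC))
```

```text
(no output)
```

View pics/w2c.png

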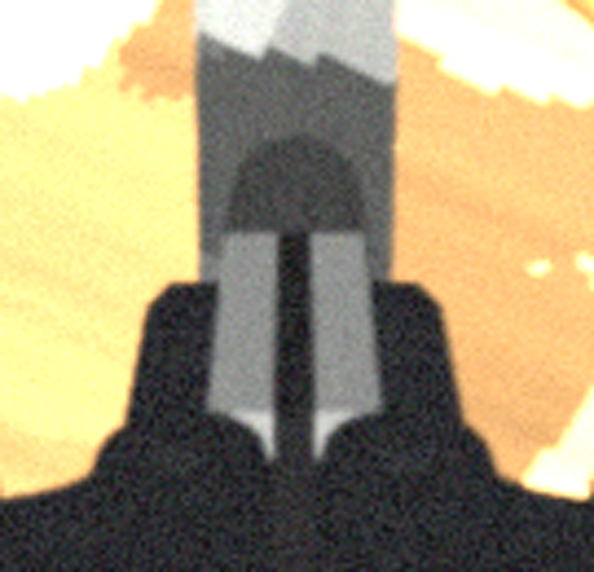

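The zoom shows the knob's base arc near (322,231), with its upper part hidden behind pads that are shut. So the fingers closed just above the knob's top, and the real tips seem to sit higher than the stated TCP. I'll test this gently: open part-way, go down 15 mm and close. The width will tell knob (16) from bar (24).

>>> play_rows(
  commands=[
    [[0,0,0,0,0],[0,0,0,0,0],[0,0,0,0,0],[0,0,0,0,0],[0,0,0,0,0]],
  ],
  grip_force=20,
)

```text
clock: 5.48
tcp_pos: [0.4343, -0.0324, 0.0554]
orientation: [-3.061, -0.707, 0.0]
contact_force: [-0.1, 0.2, -0.2]
grip_width: 0.0427
gripper_force: 0.0
```

>>> play_rows(
  commands=[
    [[0,0,0,0.02,0],[0,0,0,0.04,0],[0,0,0,0.06,0],[0,0,0,0.06,0],[0,0,0,0.06,0]],
  ],
)

```text
clock: 5.9
tcp_pos: [0.434, -0.0325, 0.043]
orientation: [3.061, 0.707, -0.002]
contact_force: [0.4, 0.2, -0.3]
grip_width: 0.0426
gripper_force: 0.0
```

>>> play_rows(
  commands=[
    [[1,0,0,0,0],[1,0,0,0,0],[1,0,0,0,0],[1,0,0,0,0],[1,0,0,0,0]],
  ],
)

```text
clock: 6.32
tcp_pos: [0.4345, -0.0324, 0.0435]
orientation: [3.061, 0.707, 0.001]
contact_force: [0.3, -1.0, 1.4]
grip_width: 0.0145
gripper_force: 19.8
```

The pads now hold the knob, so the real tips are 30 to 42 mm above the reported TCP. I'll re-grip 15 mm lower for a full hold.

>>> play_rows(
  commands=[
    [[0,0,0,0,0],[0,0,0,0,0],[0,0,0,0,0],[0,0,0,0.02,0],[0,0,0,0.04,0],[0,0,0,0.06,0],[0,0,0,0.075,0],[0,0,0,0.075,0],[0,0,0,0.075,0]],
  ],
)

```text
clock: 7.07
tcp_pos: [0.4341, -0.0325, 0.0281]
orientation: [-3.061, -0.707, 0.001]
contact_force: [0.4, 0.7, -0.6]
grip_width: 0.0428
gripper_force: 0.0
```

>>> play_rows(
  commands=[
    [[1,0,0,0,0],[1,0,0,0,0],[1,0,0,0,0],[1,0,0,0,0],[1,0,0,0,0]],
  ],
  grip_force=25,
)

```text
clock: 7.48
tcp_pos: [0.4345, -0.0324, 0.0285]
orientation: [3.061, 0.707, 0.0]
contact_force: [0.1, -0.7, 0.6]
grip_width: 0.015
gripper_force: 25.8
```

Run:
```python
from h import *
o=get_obs();move(o["tcp_pos"]);f=viewer.grab_frame("wrist");save(f,"w3.png")
```

```text
t 7.48 tcp [ 0.4345 -0.0324  0.0285] yaw -1.117 F [ 0.1 -0.7  0.6] w 0.015 tilt -1.0
-> [0. 0. 0.] 0
```

View pics/w3.png

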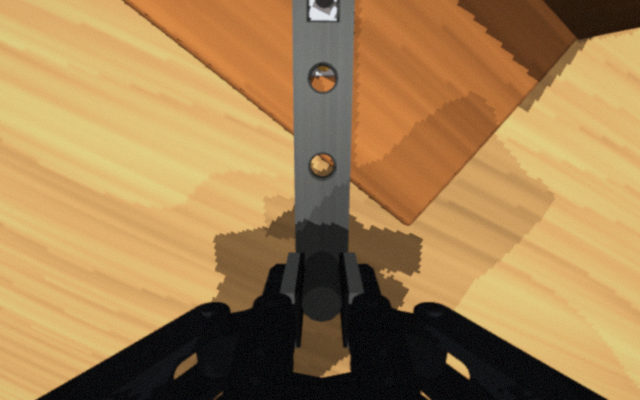

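The knob is held properly, with its top at (322,303) between the pads. The holes are at (322,165) and (322,78). Next I plan the lift and the swing.

```bash
cat >> h.py <<'E'
from scipy.optimize import fsolve
P=np.array([.536,.0172]);Hn=np.array([.692,.279])
def fin(hole=.188,P=P):  # pivot & bar direction (knob->pivot) with bar point at r=hole over P
    s=fsolve(lambda q:[np.hypot(*(q-P))-hole,np.hypot(*(q-Hn))-.2148],[.726,.0635]);u=(s-P)/np.hypot(*(s-P));return s,u
E
python3 - <<'E'
from h import *
for a in (0,.085,.13,.2):
    piv,u=fin(.188*np.cos(a)); g=.014+.012  # grip height above mid bar
    k=piv-u*(.234*np.cos(a)+g*np.sin(a)); print(a,piv.round(4),np.arctan2(u[1],u[0]).round(3),k.round(4),"dz",(.234*np.sin(a)+g*(np.cos(a)-1)).round(4))
f=viewer.grab_frame("wrist");o=get_obs()
H=onz(f,[(322,164.5),(322.5,77.5)],.050,o);u=(H[1]-H[0]);print(H,np.linalg.norm(u));u/=np.linalg.norm(u)
print("knob",H[0]-u*.046,"piv",H[0]+u*.188)
print("pin", onz(f,[(324.,2)],.062,o))
q=np.array([.4345,-.0324])+np.array([np.cos(.462),np.sin(.462)])*.0097
move([*q,.0285+.0465])
E
```

```text
0 [0.7176 0.0657] 0.261 [0.4916 0.0053] dz 0.0
0.085 [0.7169 0.0657] 0.262 [0.4896 0.0048] dz 0.0198
0.13 [0.716  0.0655] 0.262 [0.4887 0.0045] dz 0.0301
0.2 [0.7139 0.0653] 0.264 [0.4875 0.0041] dz 0.046
[[ 0.47646257 -0.01055866  0.05      ]
 [ 0.5086899   0.00492253  0.05      ]] 0.03575286810859426
knob [ 0.43499857 -0.0304769   0.05      ] piv [0.64592415 0.07084635 0.05      ]
pin [[0.53186107 0.01566383 0.062     ]]
t 7.58 tcp [ 0.4345 -0.0324  0.0285] yaw -1.117 F [-0.6 -0.7  1.9] w 0.015 tilt -1.0
-> [ 0.049 -0.    -0.232] 0
```

>>> play_rows(
  commands=[
    [[1,0.003,0,-0.02,0],[1,0.006,0,-0.045,0],[1,0.012,0,-0.075,0],[1,0.02,0,-0.11,0],[1,0.028,0,-0.15,0],[1,0.037,0,-0.19,0],[1,0.045,0,-0.22,0],[1,0.049,0,-0.24,0],[1,0.049,0,-0.24,0],[1,0.049,0,-0.24,0]],
  ],
)

```text
clock: 8.42
tcp_pos: [0.4436, -0.0278, 0.0766]
orientation: [-3.061, -0.708, -0.002]
contact_force: [1.8, 1.0, -3.8]
grip_width: 0.0146
gripper_force: 25.3
```

Run:
```python
from h import *
o=get_obs();move([.4875,.0041,.0765],.264-np.pi/2)
f=viewer.grab_frame("wrist");save(f,"w4.png")
for t in("stay","pin_plate"):
  for d in viewer.trace(f,t)[:1]: print(t,round(d["score"],2),d["rect"])
```

```text
t 8.42 tcp [ 0.4436 -0.0278  0.0766] yaw -1.116 F [ 1.8  1.  -3.8] w 0.0146 tilt -1.0
-> [ 0.267 -0.047  0.001] 0.121
stay 0.8 [295.1, 1.5, 349.8, 318.0]
pin_plate 0.73 [307.8, 0.0, 334.4, 102.7]
```

>>> play_rows(
  commands=[
    [[1,0.02,-0.004,0,0.01],[1,0.04,-0.007,0,0.02],[1,0.06,-0.01,0,0.03],[1,0.08,-0.014,0,0.036],[1,0.08,-0.014,0,0.036]],
  ],
)

```text
clock: 8.98
tcp_pos: [0.4575, -0.018, 0.0764]
orientation: [3.079, 0.62, 0.002]
contact_force: [0.1, -0.0, -2.6]
grip_width: 0.015
gripper_force: 25.4
```

Run:
```python
from h import *
o=get_obs();move([.4875,.0041,.0765],.264-np.pi/2)
f=viewer.grab_frame("wrist");save(f,"w4.png")
```

```text
t 8.98 tcp [ 0.4575 -0.018   0.0764] yaw -1.174 F [ 0.1 -0.  -2.6] w 0.015 tilt -1.0
-> [ 0.181 -0.044 -0.   ] 0.085
```

View pics/w4.png

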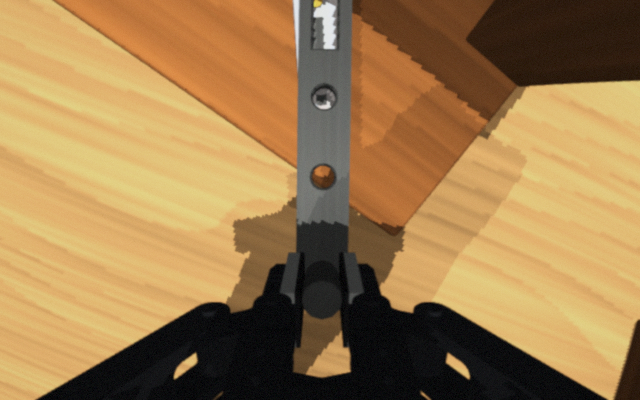

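The bar is clear of the pin. The middle hole at (323,97) shows bright pin metal through it and the end hole is at (323,177). I'll carry on to the target.

>>> play_rows(
  commands=[
    [[1,0.03,-0.007,0,0.015],[1,0.06,-0.015,0,0.03],[1,0.09,-0.022,0,0.045],[1,0.12,-0.03,0,0.06],[1,0.15,-0.037,0,0.072],[1,0.17,-0.042,0,0.085],[1,0.18,-0.044,0,0.085],[1,0.18,-0.044,0,0.085]],
  ],
)

```text
clock: 9.7
tcp_pos: [0.4874, 0.0042, 0.0765]
orientation: [3.114, 0.415, 0.003]
contact_force: [1.1, 1.1, -3.3]
grip_width: 0.015
gripper_force: 25.3
```

Run:
```python
from h import *
import pickle
o=get_obs();move([.4887,.0045,.0606],.262-np.pi/2)
f=viewer.grab_frame("wrist");pickle.dump((f,o),open("w5.pkl","wb"))
print("pin now px",proj(f,[[*P,.062],[.5373,.0172,.062]],o))
a=f["pixels"].astype(int)
g=a.sum(2)//3
for y in range(160,200,2): print(y,g[y,306:340:2])
```

```text
t 9.7 tcp [0.4874 0.0042 0.0765] yaw -1.306 F [ 1.1  1.1 -3.3] w 0.015 tilt -1.0
-> [0.007 0.    0.08 ] 0.002
pin now px [[324.93224313 146.65829506]
 [325.58496781 144.26074623]]
160 [128 132 131 128 131 130 130 129 126 127 132 123 123 127 128 131 131]
162 [130 130 132 129 134 133 125 121 120 122 127 129 127 124 129 131 130]
164 [126 133 134 132 120 103  88  83  71  78 100 119 128 129 133 134 133]
166 [131 132 130 108  97 134 184 191 185 173 113  88 107 127 129 132 131]
168 [134 133 114  76 152 232 222 220 216 215 205 124  76 110 129 130 131]
170 [129 127  87 101 220 239 235 224 216 215 218 206 128  74 126 131 114]
172 [132 112  80 138 230 240 237 224 216 215 214 194 122  62 106 121 113]
174 [129  94  94 143 223 233 234 218 217 212 180 150  98  62  87 112 110]
176 [131  88  97 138 144 158 195 216 206 193 110  94  82  60  74 115 114]
178 [130  90  91 139 139 135 147 211 137 108  88  78  79  58  74 117 112]
180 [132  96  76 133 135 135 107 136 107  94  81  77  78  54  84 117 115]
182 [132 121  77 120 116 120  95  95 100  97  88  80  73  58 106 115 114]
184 [135 131  96  66  87  97  94  94  95  97  90  82  62  80 112 117 113]
186 [134 134 125  83  69  80  91  92  93  92  75  66  78 105 116 117 114]
188 [132 132 132 128  99  77  66  63  63  62  62  88 106 111 114 116 111]
190 [132 136 132 133 132 122 102  92  88 101 112 113 112 113 114 116 112]
192 [132 129 129 133 133 129 116 111 107 117 115 111 112 108 113 117 116]
194 [130 131 132 130 135 121 114 114 110 110 113 110 110 113 110 116 113]
196 [131 135 127 115 122 116 114 109 106 111 115 112 112 112 113 114 114]
198 [131 132 119 112 113 114 113 110 111 110 113 111 108 109 114 117 110]
```

Run:
```python
from h import *
import pickle
f,o=pickle.load(open("w5.pkl","rb"))
print("hole",onz(f,[(321.5,177)],.0865,o),"bright at pin top/collar/plate",onz(f,[(321.,172)]*3,[.062,.046,.034],o))
cv2.imwrite("pics/w5.png",cv2.resize(f["pixels"][90:240,245:400,::-1],None,fx=3.9,fy=3.9,interpolation=cv2.INTER_CUBIC))
K,D,W=cam(f,o);print("cam",np.linalg.inv(W)[:3,3],K[0,0])
```

```text
hole [[0.52468448 0.01602557 0.0865    ]] bright at pin top/collar/plate [[0.52240811 0.01567004 0.062     ]
 [0.5194662  0.01488678 0.046     ]
 [0.51725977 0.01429935 0.034     ]]
cam [0.55704215 0.02489098 0.25036221] 356.79737784091475
```

```bash
cat >> h.py <<'E'
def tgt(a,P=P,g=.026):
    piv,u=fin(.188*np.cos(a),P); k=piv-u*(.234*np.cos(a)-g*np.sin(a)); y=np.arctan2(u[1],u[0])
    return [*k,.0285+.234*np.sin(a)+g*(np.cos(a)-1)],y-np.pi/2
E
python3 - <<'E'
from h import *
for a in(.13,.085,0):
    t,y=tgt(a);print(a,np.round(t,4),round(y,3));move(t,y)
E
```

```text
0.13 [0.4952 0.0062 0.0586] -1.308
t 9.75 tcp [0.4874 0.004  0.0766] yaw -1.306 F [ 1.1  1.8 -2.8] w 0.0152 tilt -1.0
-> [ 0.04  -0.001  0.09 ] 0.002
0.085 [0.4939 0.0059 0.0483] -1.309
t 9.75 tcp [0.4874 0.004  0.0766] yaw -1.306 F [ 1.1  1.8 -2.8] w 0.0152 tilt -1.0
-> [ 0.033 -0.001  0.142] 0.002
0 [0.4916 0.0053 0.0285] -1.31
t 9.75 tcp [0.4874 0.004  0.0766] yaw -1.306 F [ 1.1  1.8 -2.8] w 0.0152 tilt -1.0
-> [ 0.021 -0.001  0.241] 0.002
```

>>> play_rows(
  commands=[
    [[1,0.02,0,0,0],[1,0.04,0,0.02,0],[1,0.04,0,0.045,0],[1,0.04,0,0.07,0],[1,0.04,0,0.085,0],[1,0.04,0,0.085,0],[1,0.04,0,0.085,0]],
  ],
)

```text
clock: 10.33
tcp_pos: [0.4937, 0.0054, 0.0592]
orientation: [3.114, 0.413, -0.001]
contact_force: [-0.8, -0.1, 0.5]
grip_width: 0.0149
gripper_force: 25.5
```

Run:
```python
from h import *
import pickle
o=get_obs();t,y=tgt(.13);move(t,y)
f=viewer.grab_frame("wrist");pickle.dump((f,o),open("w6.pkl","wb"))
cv2.imwrite("pics/w6.png",cv2.resize(f["pixels"][110:230,250:400,::-1],None,fx=4,fy=4,interpolation=cv2.INTER_CUBIC))
g=f["pixels"].astype(int).sum(2)//3
for y in range(156,200,2): print(y,g[y,304:342:2])
```

```text
t 10.33 tcp [0.4937 0.0054 0.0592] yaw -1.307 F [-0.8 -0.1  0.5] w 0.0149 tilt -1.0
-> [ 0.008 -0.002  0.003] 0.001
156 [141 141 141 143 138 144 140 143 139 136 137 143 138 136 135 138 139 143
 138]
158 [142 140 143 143 140 144 144 138 128 127 132 141 143 137 136 138 141 143
 136]
160 [142 145 145 144 139 133 113  86 120 120 120 105 111 133 136 138 142 141
 140]
162 [140 142 142 143 127  86 126 132 229 237 234 217 148  82 124 137 142 141
 138]
164 [140 139 142 132  86 102 193 232 241 240 238 238 233 162  92 131 141 140
 140]
166 [141 141 140 105  89 173 209 227 237 237 235 237 227 219 148 105 138 139
 141]
168 [140 140 130  84 112 220 229 217 218 227 230 220 181 226 202  93 127 129
 125]
170 [141 141 121  80 124 223 231 230 221 222 226 223 230 230 202  83 117 123
 118]
172 [141 141 117  85 131 210 221 230 230 228 226 229 231 228 157  72 101 120
 121]
174 [141 138 114  83 106 121 190 225 228 229 227 223 217 172  90  56 103 120
 120]
176 [142 139 124  71 126 128 115 152 156 160 148 127  73  51  44  44 109 122
 119]
178 [140 139 131  75  90 126 102 103 100  78  44  46  45  41  42  65 114 122
 120]
180 [139 140 142 115  73  76  96 101  99  86  50  52  47  46  61  94 118 116
 115]
182 [139 136 143 137  95  69  66  81  94  90  82  70  59  63  90 114 118 117
 117]
184 [140 141 139 143 136 111  85  71  62  52  52  61  74  91 112 116 121 119
 118]
186 [141 138 140 139 136 140 128 103  88  69  75  91 108 116 117 114 121 119
 115]
188 [138 134 137 140 141 141 132 119 115 111 112 116 114 114 114 116 119 115
 113]
190 [137 138 139 139 138 141 133 119 114 113 109 114 116 111 112 114 117 118
 116]
192 [141 134 138 137 138 139 122 115 117 113 111 116 116 113 111 117 117 117
 113]
194 [137 138 139 130 118 120 115 117 115 116 110 116 116 113 112 113 116 117
 114]
196 [138 137 132 123 116 120 118 117 112 114 111 115 113 112 109 113 118 118
 114]
198 [139 132 137 118 114 116 117 114 113 112 108 113 114 111 112 112 117 117
 113]
```

View pics/w6.png

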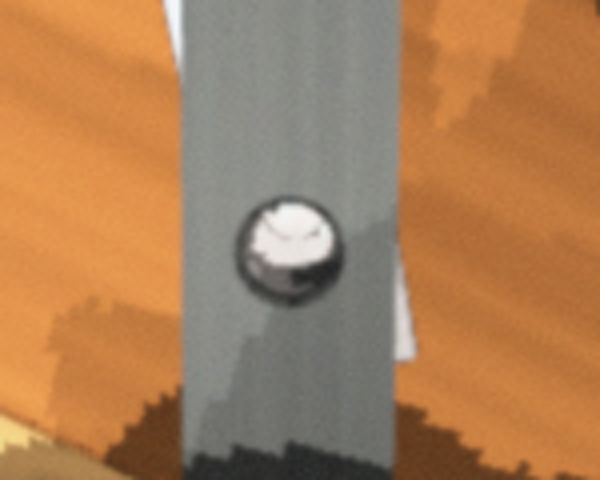

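The end hole is at about (322.5,172.7). Through it the pin top's lower edge shows as an arc, which puts the pin's centre near (323.3,161.5). I'll work out the offset.

Run:
```python
from h import *
import pickle
f,o=pickle.load(open("w6.pkl","rb"))
hl=onz(f,[(322.5,172.7)],.0765,o)[0];p=onz(f,[(323.3,161.5)],.062,o)[0]
# rim centre at top face -> mid: top face shifted toward pivot by 3mm*sin a (.4mm)
u=np.array([np.cos(.263),np.sin(.263)]);n=np.array([-u[1],u[0]])
d=p[:2]-hl[:2];print(hl,p,"along",d@u,"left",d@n)
K,D,W=cam(f,o);print(np.linalg.inv(W)[:3,3])
# pin top outline projected, for check of the arc (lower edge)
for Q in (p[:2],P):
    print(Q,proj(f,[[*(Q-.004*u),.062],[*Q,.062],[*(Q-.010*u),.046],[*(Q+.004*n),.062],[*(Q-.004*n),.062]],o).round(1).tolist())
for a in(.085,0):
    for Q in (p[:2],): t,y=tgt(a,Q);print(a,np.round(t,4));move(t,y)
```

```text
[0.53454774 0.01772933 0.0765    ] [0.53723057 0.01800948 0.062     ] along 0.0026634112016825327 left -0.00042696266470860106
[0.56376856 0.02610055 0.23282854]
[0.53723057 0.01800948] [[323.3, 169.7], [323.3, 161.5], [323.1, 175.3], [315.0, 161.5], [331.6, 161.5]]
[0.536  0.0172] [[324.2, 172.5], [324.3, 164.4], [324.0, 177.9], [316.0, 164.4], [332.5, 164.4]]
0.085 [0.495  0.0069 0.0483]
t 10.38 tcp [0.4938 0.0055 0.0593] yaw -1.307 F [-1.4 -0.5 -0.7] w 0.0151 tilt -1.0
-> [ 0.008 -0.005  0.055] 0.004
0 [0.4927 0.0063 0.0285]
t 10.38 tcp [0.4938 0.0055 0.0593] yaw -1.307 F [-1.4 -0.5 -0.7] w 0.0151 tilt -1.0
-> [-0.004 -0.005  0.154] 0.004
```

>>> play_rows(
  commands=[
    [[1,0.008,0.002,0.01,0],[1,0.009,0.002,0.022,0],[1,0.008,0.002,0.034,0],[1,0.008,0.002,0.043,0],[1,0.008,0.002,0.043,0],[1,0.008,0.002,0.043,0]],
  ],
)

```text
clock: 10.88
tcp_pos: [0.4954, 0.0057, 0.0507]
orientation: [-3.114, -0.414, 0.0]
contact_force: [-1.3, -0.4, -0.3]
grip_width: 0.015
gripper_force: 25.5
```

>>> play_rows(
  commands=[
    [[1,0,0,0.005,0],[1,-0.001,0,0.01,0],[1,-0.002,0,0.015,0],[1,-0.002,0,0.02,0],[1,-0.003,0,0.025,0],[1,-0.003,0,0.025,0]],
  ],
)

```text
clock: 11.38
tcp_pos: [0.4948, 0.0055, 0.0456]
orientation: [3.114, 0.414, -0.0]
contact_force: [-2.2, -0.0, 1.0]
grip_width: 0.0151
gripper_force: 25.5
```

Run:
```python
from h import *
o=get_obs();t,y=tgt(0,np.array([.5372,.018]));move(t,y);a=np.arcsin((o["tcp_pos"][2]-.0285)/.234);print("a",a)
```

```text
t 11.38 tcp [0.4948 0.0055 0.0456] yaw -1.307 F [-2.2 -0.   1. ] w 0.0151 tilt -1.0
-> [-0.009 -0.007  0.086] 0.004
a 0.07314424700139857
```

>>> play_rows(
  commands=[
    [[1,-0.001,0,0.005,0],[1,-0.001,0,0.01,0],[1,-0.002,0,0.015,0],[1,-0.003,0,0.02,0],[1,-0.003,0,0.025,0],[1,-0.003,0,0.025,0]],
  ],
)

```text
clock: 11.88
tcp_pos: [0.4942, 0.0054, 0.0406]
orientation: [-3.114, -0.414, 0.0]
contact_force: [-1.3, -0.8, 0.2]
grip_width: 0.0151
gripper_force: 25.4
```

Force stays near zero, so the pin is entering the hole. I'll keep going down.

>>> play_rows(
  commands=[
    [[1,-0.001,0,0.006,0],[1,-0.001,0,0.012,0],[1,-0.002,0,0.018,0],[1,-0.003,0,0.024,0],[1,-0.004,0,0.03,0],[1,-0.005,0,0.035,0],[1,-0.005,0,0.035,0]],
  ],
)

```text
clock: 12.47
tcp_pos: [0.4934, 0.0051, 0.0336]
orientation: [3.114, 0.414, 0.0]
contact_force: [-0.6, -0.5, -0.4]
grip_width: 0.0152
gripper_force: 25.4
```

Run:
```python
from h import *
move([.4926,.0054,.0285]);f=viewer.grab_frame("wrist")
d=viewer.trace(f,"stay")[0];print(d["score"],d["rect"])
g=f["pixels"].astype(int).sum(2)//3
for y in range(146,190,2): print(y,g[y,304:342:2])
```

```text
t 12.47 tcp [0.4934 0.0051 0.0336] yaw -1.307 F [-0.6 -0.5 -0.4] w 0.0152 tilt -1.0
-> [-0.004 -0.003  0.026] 0
0.73 [291.7, 0.0, 354.5, 317.7]
146 [136 135 135 138 136 138 138 138 135 131 130 135 136 133 127 130 133 138
 132]
148 [133 132 136 135 135 135 136 138 131 132 133 131 134 131 130 128 132 140
 135]
150 [133 137 134 135 135 137 136 136 134 134 131 135 134 129 130 128 133 137
 130]
152 [138 135 135 138 135 136 134 137 127 120 127 132 136 132 131 129 131 130
 134]
154 [132 134 136 133 135 131 114 109 117 120 107  91 104 125 130 131 133 133
 132]
156 [133 134 136 135 121  93 122 206 175 160 145 157 133  94 115 126 134 137
 131]
158 [133 134 132 125  97 176 211 135  88  82  80  95 156 148  87 122 131 134
 133]
160 [133 132 132 101 153 224 134  79  78  77  82  79  79 138 127  99 126 133
 132]
162 [131 129 121  77 214 200  78  96 164 206 183 156  85 121 216 118 115 130
 129]
164 [133 131 104  92 224 170 134 230 246 246 247 244 205 116 214 129 102 131
 131]
166 [134 130  98 122 229 161 227 247 248 248 248 247 243 196 137  92  98 130
 126]
168 [128 132  94 101 210 195 244 247 248 24
[... 169 characters left out ...]
42 241 242 238 126  68  96 114
 107]
174 [132 128 127  96  67 143 235 241 242 240 240 239 241 229 105  77 100 108
 109]
176 [128 129 127 117  82  86 195 235 238 237 237 238 233 158  67  92 105 109
 105]
178 [127 129 129 131 117  93 114 188 227 229 231 224 173  89  92  97 102 110
 106]
180 [124 126 128 127 127 121 106 100 131 136 148 114  92  98 103 101 105 108
 105]
182 [129 125 126 126 125 126 129 126 116 107 114 112 103 104 101 101 106 104
 102]
184 [126 127 127 123 127 126 125 126 121 103 101 104 105 102 102  99 103 108
 103]
186 [126 126 125 130 122 125 128 126 118 100  99 105 103 100 103 102 105 104
 103]
188 [125 125 126 125 121 127 130 126 114 100 100 104 102 104  98 100 104 103
 102]
```

The bright pin top disc sits inside the hole with the collar ring around it, so the pin is through. Now the last 5 mm.

>>> play_rows(
  commands=[
    [[1,-0.001,0,0.006,0],[1,-0.002,0,0.012,0],[1,-0.003,0,0.017,0],[1,-0.004,0,0.021,0],[1,-0.004,0,0.024,0],[1,-0.004,0,0.024,0]],
  ],
)

```text
clock: 13.07
tcp_pos: [0.4928, 0.0049, 0.0291]
orientation: [-3.114, -0.414, -0.001]
contact_force: [-0.2, 0.6, 1.7]
grip_width: 0.0146
gripper_force: 25.6
```

>>> play_rows(
  commands=[
    [[1,0,0,0.004,0],[1,0,0,0.004,0],[0.4,0,0,0.004,0],[0.2,0,0,0.004,0],[0,0,0,0.004,0],[0,0,0,0.004,0],[0,0,0,0.004,0]],
  ],
)

```text
clock: 13.65
tcp_pos: [0.4924, 0.0049, 0.028]
orientation: [3.114, 0.414, -0.001]
contact_force: [-0.1, 0.8, -0.5]
grip_width: 0.0426
gripper_force: 0.0
```

>>> play_rows(
  commands=[
    [[0,0,0,-0.05,0],[0,0,0,-0.12,0],[0,0,0,-0.25,0],[0,0,0,-0.4,0],[0,0,0,-0.5,0],[0,0,0,-0.6,0],[0,0,0,-0.6,0],[0,0,0,-0.6,0]],
  ],
)

```text
clock: 14.32
tcp_pos: [0.4933, 0.0051, 0.1494]
orientation: [-3.113, -0.414, -0.004]
contact_force: [-0.8, -0.3, -0.3]
grip_width: 0.0432
gripper_force: 0.0
```

Run:
```python
from h import *
o=get_obs();move(o["tcp_pos"]);f=viewer.grab_frame("wrist")
a=f["pixels"];u=np.array([np.cos(.263),np.sin(.263)]);Q=np.array([.5372,.018])
piv,u=fin(.188,Q)
pts={"end":[*Q,.052],"mid":[*(Q+.036*u),.052],"knobtop":[*(Q-.046*u),.086],"pin":[*Q,.062]}
for k,v in pts.items(): print(k,proj(f,[v],o).round(1))
g=cv2.cvtColor(a,cv2.COLOR_RGB2GRAY)
x,y=proj(f,[pts["end"]],o)[0].astype(int)
for r_ in range(y-14,y+15): print(r_,g[r_,x-14:x+15:1].tolist() if r_%2 else "")
x,y=proj(f,[pts["mid"]],o)[0].astype(int);print("mid")
for r_ in range(y-10,y+11,2): print(r_,g[r_,x-14:x+15].tolist())
t=viewer.grab_frame("top")
for n in("mallet","screw_jar","offcut","stay"):
    d=viewer.trace(t,n); print(n,d and d[0]["rect"])
```

```text
t 14.32 tcp [0.4933 0.0051 0.1494] yaw -1.307 F [-0.8 -0.3 -0.3] w 0.0432 tilt -1.0
-> [0. 0. 0.] 0
end [[322.4 139.8]]
mid [[322.7  90.3]]
knobtop [[322.1 211.5]]
pin [[322.5 141.2]]
125 [121, 123, 125, 120, 122, 121, 124, 123, 119, 124, 123, 123, 121, 119, 116, 119, 119, 122, 120, 118, 116, 120, 118, 123, 122, 118, 118, 119, 118]
126 
127 [125, 128, 123, 122, 122, 123, 123, 121, 122, 123, 122, 124, 121, 121, 115, 115, 122, 122, 117, 116, 120, 118, 123, 122, 125, 117, 116, 117, 116]
128 
129 [124, 123, 122, 123, 120, 120, 122, 120, 120, 121, 120, 122, 120, 119, 116, 117, 117, 117, 120, 115, 117, 117, 117, 123, 117, 120, 120, 115, 121]
130 
131 [120, 124, 123, 121, 119, 124, 123, 121, 122, 119, 117, 117, 109, 107, 101, 99, 105, 107, 114, 115, 116, 117, 119, 122, 123, 122, 116, 121, 118]
132 
133 [119, 121, 122, 120, 119, 124, 119, 121, 108, 112, 116, 135, 183, 191, 182, 170, 158, 120, 110, 102, 110, 113, 119, 123, 122, 120, 118, 119, 118]
134 
135 [119, 122, 126, 121, 121, 119, 114, 108, 133, 196, 203, 159, 140, 140, 138, 129, 128, 147, 167, 162, 110, 101, 117, 120, 118, 114, 117, 11
[... 2426 characters left out ...]
29, 124, 126, 126, 122, 114, 146, 206, 233, 237, 236, 236, 236, 236, 236, 237, 234, 229, 189, 123, 110, 123, 128, 124, 125, 123, 126]
96 [129, 130, 129, 131, 126, 129, 126, 125, 115, 118, 142, 176, 220, 230, 233, 231, 228, 217, 179, 142, 117, 114, 123, 127, 126, 123, 122, 122, 122]
98 [128, 126, 129, 129, 129, 127, 125, 128, 127, 123, 118, 115, 117, 125, 128, 120, 122, 118, 114, 113, 119, 122, 126, 126, 127, 126, 124, 126, 123]
100 [127, 128, 127, 126, 124, 128, 128, 127, 126, 126, 124, 129, 127, 124, 121, 123, 123, 122, 126, 123, 125, 124, 122, 126, 125, 124, 124, 123, 123]
mallet [164.9, 233.3, 200.1, 326.3]
screw_jar [449.7, 149.5, 476.9, 178.1]
offcut [429.0, 196.6, 471.9, 250.3]
stay []
```

```bash
python3 -c "
from h import *
print(r.hand_in())"
```

```text
the job is handed in; nothing more can be done
None
```

The stay's end hole is over the pin with the bar flat on the collar, the knob is released and the job is handed in. The mallet, jar and offcut have not moved, contact forces read under 5 N throughout, and it took about 14.5 s.

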